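# Set out the cigar roller's tools on their mats

### The arm

A 7-joint arm with a two-finger parallel gripper is mounted at the origin on the work surface. World frame = base frame: x ahead of the robot, y to its left, z up, the work surface at z = 0. Lengths are in m, angles in rad, forces in N, time in s.
With the tool pointing down it reaches from about 0.425 to 0.875 m from the base axis. Payload 8.4 kg.
Tool frame: the origin (TCP) lies midway between the tips of the shut fingers; the grasp point (between the pads) lies 19 mm behind it (robot.tcp_to_grasp is the distance from the TCP to the grasp point, in m); z points along the fingers, y is the line along which they close (so a half turn about z gives the same grasp; the last joint's range is limited). The gripper opens to 87 mm and grips with 3 to 60 N. Pads are 19 mm wide; open, the fingers measure 117 mm over their backs; the gripper's body (75 mm by 190 mm) begins 51 mm behind the grasp point.
Start: joints at [1.087, 0.333, 0.04, 1.465, -0.013, 1.343, -0.059], TCP at [0.244, -0.602, 0.223] pointing down, gripper open.
Joint ranges: [-2.58, 2.58], [-0.38, 2.09], [-1.3, 1.39], [0.25, 2.4], [-1.5, 4.64], [0.08, 2.09], [-2.65, 2.65]. Speed limits (rad/s): [2.22, 2.22, 2.79, 2.79, 3.14, 3.14, 3.14].

### API

Orientations are given as a unit quaternion [w, x, y, z].
In Python, from rig import robot gives the robot as it stands. Calls block until the motion is done:
- robot.move_pose(position, orientation): joint-space move of the TCP to a pose.
- robot.move_straight(position, orientation=None, feed=0.15, stop_force=None): straight line of the TCP; orientation=None keeps the orientation; feed is the mean speed in m/s. With stop_force (N) it stops when the force on the tool has changed by that much, and returns True; else False.
- robot.move_j(angles): joint-space move.
- robot.open_gripper() and robot.grab(f_grip=None): open the fingers fully, or close them until they stop; f_grip is the grip in N (None keeps the last).
- robot.sleep(seconds).
- robot.solve_ik(position, orientation): joint angles nearest the present ones, or None.
- robot.get_state(): the state.
- robot.grab_frame(name): name is "scene" or "side" or "wrist"; returns the picture (420x560x3 uint8, red, green, blue); there is no depth.
- robot.camera_model(name): a dict with "fx", "fy", "cx", "cy" (pixels), "pose" (4x4, takes a point from camera to world coordinates). Camera axes: x right, y up, looking along -z (the intrinsics and any distortion apply to the point x, -y, -z); pixel columns grow to the right and rows downward; lengths in m; the calibration is good to about 2 mm. The wrist camera is an equidistant fisheye: a pixel r from the principal point sees the ray r / f radians off the axis. A picture is of the moment at which its call begins: read the wrist's pose just before it. camera_model takes no time and is no camera call; for the wrist camera it gives the pose at the moment of the call.
A pose or a line that the arm cannot do raises robot.PlanningError and nothing moves.
- robot.finish_job(): hands the job in; it is judged then, once.
Trained networks look in the newest picture that a camera, given by its name, has taken for a name from the list of things; names that differ only in an ending like _2 or _b are one class to them, and where a whole thing is asked for, a point or a joint stands for the part that bears it (a point fixed in the world has none). Each returns a list of dicts, best first, with "confidence" (0 to 1); they miss things now and then, are a little off and sometimes report something else, mostly with a low value. They report only what shows in the picture. A call takes as long as a camera call. They do not tell look-alikes from the thing itself.
- robot.boxes_of(thing, camera): "centre" ([x, y, z] in m, in world coordinates, good to about 4 mm: the middle of the surface that is visible of it).
- robot.pinpoint(thing, camera): "centre" ([x, y, z] in m, in world coordinates, good to about 4 mm: a listed point, or the origin of a listed thing).
The state is a dict: "clock": time; "joints": joint angles; "joint_velocities": joint speeds; "effort": joint torques, N m; "position": TCP position; "ee_rot": TCP orientation; "wrist_force": force on the tool from outside, world axes, zero at the start; "torque": the same for the moment, N m; "grip_width": opening from 0.0 (shut) to 1.0 (fully open); "grip_force": force on a finger pad.
Only numpy, scipy, OpenCV 4.12 (cv2) and the standard library are available. Lean on these libraries where they do the work, as an engineer would, in place of code of your own. Each camera call takes 0.05 s, during which the arm holds its last target. There are 200 camera calls.

### The job

Set out the cigar roller's bench for the next demonstration: stand each of the four tools (brass tube, glue pot, wooden hand press, steel cutter) upright on the dark mat cut to its own outline, centred on it, with the press and the cutter also lined up lengthwise with their mats. Set the glass glue pot down gently, never dropping it, and leave the wooden mould and the lighter where they are.

Things in the scene. Friction and masses are not known exactly. Their poses are not given: they have to be found in the camera images.
- tube: Cap-cutting tube: an upright open brass tube, 40 mm outside diameter, 34 mm inside, 48 mm tall, about 0.12 kg, loose on the table. Origin: centre of its underside; z up its axis. Its yaw does not matter.
- pot: Glue pot: amber glass jar, loose, about 0.18 kg. The straight glass wall is 56 mm in diameter up to 36 mm; above it a black lid 50 mm in diameter from 40 to 52 mm high. Origin: centre of its underside; z up. Its yaw does not matter.
- press: Hand press: wooden block 90 mm long (x), 44 mm wide (y), 20 mm high, carrying a dark wooden grip ridge 70 mm long (x), 24 mm wide (y), from 20 to 46 mm high; about 0.2 kg, loose. Origin: centre of its underside; z up. Either end may point either way.
- cutter: Two-loop cutter lying flat: a steel block 30 mm (x) by 48 mm (y), 14 mm thick, with a round black spot on top and a round finger loop (36 mm outside, 8 mm thick) at each end along x; 104 mm long overall, about 0.09 kg, loose. Gripped across y at the block, 48 mm wide. Origin: centre of its underside; z up, the spot's side. Either end may point either way.
- tube_mat: Mat for the brass tube: flat dark rubber ring, 52 mm outside, 22 mm hole, 4 mm thick, fixed to the table. Origin: centre of its underside, at table height; z up.
- pot_mat: Mat for the glue pot: plain dark rubber disc without a hole, 64 mm in diameter, 4 mm thick, fixed. Origin: centre of its underside, at table height; z up.
- press_mat: Mat for the hand press: dark rubber rectangle, 98 mm (x) by 52 mm (y), 4 mm thick, fixed. Origin: centre of its underside, at table height; x lengthwise, z up.
- cutter_mat: Mat for the cutter: dark rubber, a rectangle 36 mm (x) by 56 mm (y) with a flat ring (42 mm outside, 18 mm hole) at each end along x; 114 mm long overall, 4 mm thick, fixed. Origin: centre of its underside, at table height; x lengthwise, z up.
- mould: Bystander: grooved pale wooden mould block, 180 x 80 x 32 mm, 0.6 kg, loose on the table beyond the mats, towards the robot's right. Origin: centre of its underside. Keep clear of it.
- lighter: Bystander: blue and black table lighter, 36 x 52 mm, 64 mm tall, loose on the table beyond the mats. Origin: centre of its underside. Keep clear of it.
Mind the look-alikes: they are no part of the job. Of the things like the tube, leave any that is pink; of the rest the larger one is meant.

How it is judged:
At the end, for the whole second after the job is handed in: Each tool stands upright (within 0.1 rad) and at rest flat on its own mat, its centre within 12 mm of the mat's centre; press and cutter lie lengthwise along their mats within 0.22 rad, either way round (horizontal distance between tube and tube_mat below 0.012 m and z of tube in the frame of tube_mat between 0.001 and 0.008 m and angle between each of tube, pot, press, cutter's own z axis and vertical below 0.1 rad and linear speed of each of tube, pot, press, cutter below 0.02 m/s and angular speed of each of tube, pot, press, cutter below 0.2 rad/s and horizontal distance between pot and pot_mat below 0.012 m and z of pot in the frame of pot_mat between 0.001 and 0.008 m and horizontal distance between press and press_mat below 0.012 m and z of press in the frame of press_mat between 0.001 and 0.008 m and horizontal distance between cutter and cutter_mat below 0.012 m and z of cutter in the frame of cutter_mat between 0.001 and 0.008 m and angle between the x axis of press and the x axis of press_mat, either way round below 0.22 rad and angle between the x axis of cutter and the x axis of cutter_mat, either way round below 0.22 rad); the robot touches nothing.
It fails at once if the mould was moved by more than 20 mm (distance of mould from where it was at the start of the episode above 0.02 m).
It fails at once if the lighter was moved by more than 20 mm (distance of lighter from where it was at the start of the episode above 0.02 m).
It fails at once if the glue pot was dropped or thrown (falling free, touched by nothing, at over 0.5 m/s: a drop of more than about 13 mm) (contact force between pot and anything else below 0.05 N and linear speed of pot above 0.5 m/s).
It also fails if it takes over 144 s, if anything falls off the work surface, if the arm or the gripper's body presses on something with over 40 N, if the wrist force passes 120 N, or if a joint passes its speed limit or range.

## Working session

There is one attempt and no reset: what is moved stays moved. The work goes in short steps, each a Python script; the robot and the scene stay as the last script left them, time stands still between calls to the robot, and variables do not carry over. Pictures are saved under pics/ and viewed, at most 14 in all, crops included, and the job is handed in when it is done.

```bash
mkdir -p pics
python3 - <<'E'
from rig import robot
import cv2, numpy as np
for c in ("scene","side"):
    im=robot.grab_frame(c); cv2.imwrite(f"pics/{c}0.png",im[:,:,::-1])
    m=robot.camera_model(c); print(c,m["fx"],m["cx"],m["cy"],np.round(m["pose"],3).tolist(), m.keys())
    for t in "tube pot press cutter tube_mat pot_mat press_mat cutter_mat mould lighter".split():
        print(t,[(np.round(d["centre"],3).tolist(),round(d["confidence"],2)) for d in robot.pinpoint(t,c)])
s=robot.get_state();print(s["clock"],s["ee_rot"],s["grip_width"])
E
```

```text
scene 399.3679679849898 275.8653530004435 204.3847822126188 [[-0.54, -0.631, 0.557, 1.113], [0.841, -0.418, 0.343, 0.325], [0.016, 0.654, 0.757, 0.793], [0.0, 0.0, 0.0, 1.0]] dict_keys(['fx', 'fy', 'cx', 'cy', 'pose'])
tube [([0.536, 0.08, -0.001], 0.86), ([0.455, 0.092, 0.0], 0.59), ([0.436, 0.014, -0.0], 0.45)]
pot [([0.397, -0.288, 0.001], 0.94), ([0.792, -0.021, -0.0], 0.67)]
press [([0.397, -0.286, 0.001], 0.19)]
cutter [([0.458, -0.097, -0.001], 0.6), ([0.454, 0.091, 0.0], 0.23)]
tube_mat [([0.631, 0.12, 0.002], 0.72)]
pot_mat [([0.52, -0.39, 0.001], 0.65), ([0.457, -0.098, -0.002], 0.53)]
press_mat [([0.524, 0.4, 0.003], 0.67), ([0.456, -0.1, -0.001], 0.64)]
cutter_mat [([0.644, -0.137, -0.004], 0.78), ([0.458, -0.1, -0.001], 0.24)]
mould [([0.717, -0.308, -0.0], 0.65)]
lighter [([0.79, -0.021, 0.002], 0.94)]
side 418.8613713739304 276.748033982779 205.6865092783826 [[-0.981, 0.133, -0.144, 0.454], [-0.196, -0.648, 0.736, 0.711], [0.004, 0.75, 0.661, 0.671], [0.0, 0.0, 0.0, 1.0]] dict_keys(['fx', 'fy', 'cx', 'cy', 'pose'])
tube [([0.453, 0.092, -0.0], 0.78), ([0.538, 0.082, 0.002], 0.7), ([0.435, 0.018, -0.0], 0.52)]
pot [([0.397, -0.285, 0.002], 0.85)]
press [([0.403, 0.276, 0.003], 0.67)]
cutter [([0.52, -0.39, 0.001], 0.61), ([0.457, -0.1, 0.001], 0.57)]
tube_mat [([0.631, 0.114, -0.004], 0.62)]
pot_mat [([0.52, -0.39, 0.001], 0.55)]
press_mat [([0.52, 0.398, -0.001], 0.73)]
cutter_mat [([0.646, -0.14, -0.004], 0.68)]
mould [([0.725, -0.309, -0.003], 0.72)]
lighter [([0.791, -0.021, 0.001], 0.82)]
1.1 [-1.13250334e-05  9.81549610e-01  1.91207642e-01 -1.36926291e-05] 0.9986040239649352
```

View pics/scene0.png

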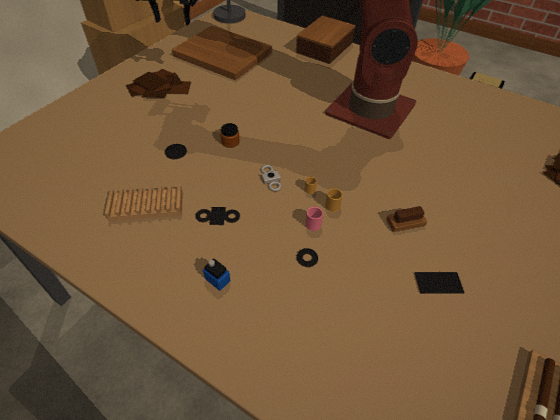

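View pics/side0.png

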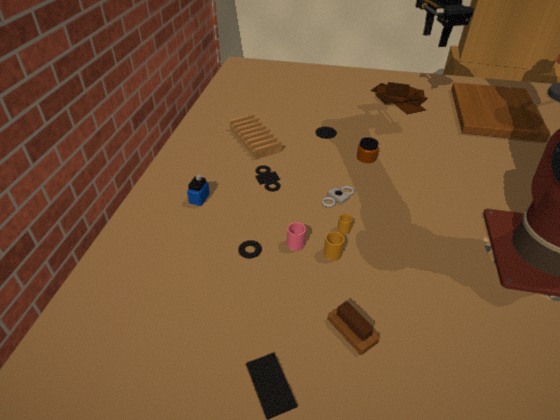

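The larger brass tube is at scene pixel (334,200), about (0.454,0.092). The small one is at (312,185) and the pink one at (315,218). The mats are at (307,257) tube, (176,151) pot, (440,283) press and (217,215) cutter. Next I rectify top views to get the yaws.

```bash
cat > h.py <<'E'
from rig import robot
import cv2, numpy as np
def project(P,m,fish=False):
    T=np.linalg.inv(m["pose"]); p=P@T[:3,:3].T+T[:3,3]
    x,y,z=p[...,0],-p[...,1],-p[...,2]
    if fish:
        r=np.hypot(x,y)+1e-12; k=np.arctan2(r,z)/r
    else: k=1/z
    return (m["fx"]*x*k+m["cx"]).astype(np.float32),(m["fy"]*y*k+m["cy"]).astype(np.float32)
def top(im,m,c,z,half=.08,mm=.4,fish=False):
    """top view at plane z: right = -y, up = +x; mm per px"""
    a=np.arange(-half,half,mm/1000); X,Y=np.meshgrid(c[0]-a,c[1]-a,indexing="ij")
    u,v=project(np.stack([X,Y,np.full_like(X,z)],-1),m,fish)
    return cv2.remap(im,u,v,cv2.INTER_LINEAR)
def blob(t,mask,c,half=.08,mm=.4,near=None):
    """biggest blob -> centre xy, yaw of long axis, size"""
    mask=cv2.morphologyEx(mask.astype(np.uint8),cv2.MORPH_OPEN,np.ones((5,5)))
    n,l,s,_=cv2.connectedComponentsWithStats(mask)
    i=1+np.argmax(s[1:,4]); pts=np.argwhere(l==i)[:,::-1].astype(np.float32)
    (px,py),(w,h),ang=cv2.minAreaRect(pts)
    b=cv2.boxPoints(((px,py),(w,h),ang)); e=b[1]-b[0]; f=b[2]-b[1]
    if np.linalg.norm(f)>np.linalg.norm(e): e=f
    d=np.array([-e[1],-e[0]]); yaw=np.arctan2(d[1],d[0])
    yaw=(yaw+np.pi/2)%np.pi-np.pi/2
    cv2.drawContours(t,[b.astype(int)],0,(255,0,255),1)
    return np.round([c[0]+half-py*mm/1000, c[1]+half-px*mm/1000, yaw, max(w,h)*mm/1000,min(w,h)*mm/1000],4).tolist()
E
python3 - <<'E'
from h import *
L=[("press",(.403,.276),.046),("press_mat",(.522,.399),.004),("cutter",(.457,-.1),.014),("cutter_mat",(.645,-.138),.004)]
rows=[]
for cam in("scene","side"):
    im=cv2.imread(f"pics/{cam}0.png"); m=robot.camera_model(cam); r=[]
    for n,c,z in L:
        t=top(im,m,c,z,.08,.8)
        g=t.max(2); s=t.max(2).astype(int)-t.min(2)
        mask= (s<40)&(g>110) if n=="cutter" else g<60
        if n=="press": mask=g<85
        print(cam,n,blob(t,mask,c,.08,.8)); r.append(t)
    rows.append(np.hstack(r))
cv2.imwrite("pics/top.png",np.vstack(rows))
E
```

```text
scene press [0.423, 0.2655, -0.5098, 0.113, 0.0503]
scene press_mat [0.5251, 0.3976, -0.9828, 0.0994, 0.0537]
scene cutter [0.4509, -0.1074, 0.8961, 0.0626, 0.0452]
scene cutter_mat [0.6463, -0.1369, -0.9917, 0.1123, 0.0582]
side press [0.4016, 0.2817, -0.7542, 0.0759, 0.0363]
side press_mat [0.5241, 0.4001, -0.9828, 0.0985, 0.0521]
side cutter [0.4626, -0.0875, 0.9781, 0.1025, 0.0487]
side cutter_mat [0.6454, -0.1342, -1.0191, 0.1113, 0.055]
```

View pics/top.png

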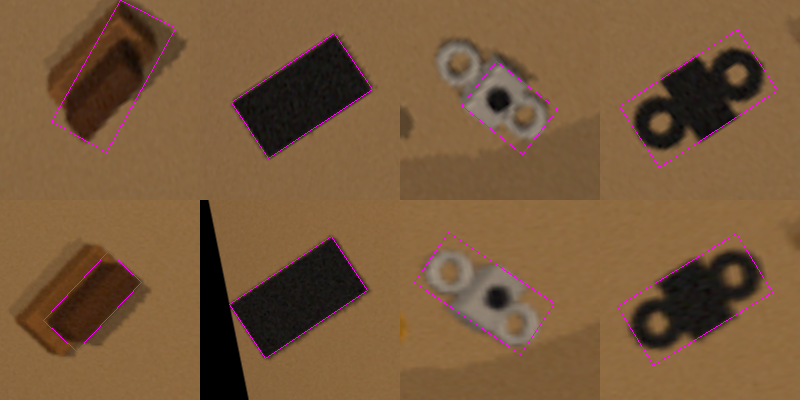

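Press mat is at (0.525,0.399) with yaw −0.98, and cutter mat at (0.646,−0.136) with yaw −1.0. The cutter's spot is at (0.458,−0.098) with yaw about 0.9, and the press yaw is about −0.7. Next I hover over the pot and refine with the wrist camera.

```bash
cat >> h.py <<'E'
def q(th): return [0,float(np.cos(th/2)),float(np.sin(th/2)),0]
def best(xy,z,ths):
    j0=np.array(robot.get_state()["joints"]); r=[]
    for th in ths:
        j=robot.solve_ik([xy[0],xy[1],z],q(th))
        if j is not None: r.append((np.abs(np.array(j)-j0).max(),th))
    return min(r)[1]
def both(th): return [th+k*np.pi for k in(-2,-1,0,1,2)]
def hover(xy,th,z=.2):
    th=best(xy,z,both(th)); robot.move_pose([xy[0],xy[1],z],q(th)); return th
def see(c,z,names,fn=None,half=.08):
    m=robot.camera_model("wrist"); im=robot.grab_frame("wrist")[:,:,::-1].copy()
    for n in names: print(n,[(np.round(d["centre"],3).tolist(),round(d["confidence"],2)) for d in robot.pinpoint(n,"wrist")])
    if fn: cv2.imwrite(fn,np.hstack([im[:,:400],np.vstack([top(im,m,c,z,half,half*2000/210,True)]*2)]))
    return im,m
E
python3 - <<'E'
from h import *
c=(.397,-.287); hover(c,.385,.2)
see(c,.052,["pot","pot_mat"],"pics/w1.png")
s=robot.get_state();print(s["clock"],s["position"])
E
```

```text
pot [([0.396, -0.285, 0.002], 0.71)]
pot_mat [([0.521, -0.39, 0.001], 0.83)]Traceback (most recent call last):
  File "<stdin>", line 3, in <module>
  File "h.py", line 40, in see
    if fn: cv2.imwrite(fn,np.hstack([im[:,:400],np.vstack([top(im,m,c,z,half,half*2000/210,True)]*2)]))
                          ~~~~~~~~~^^^^^^^^^^^^^^^^^^^^^^^^^^^^^^^^^^^^^^^^^^^^^^^^^^^^^^^^^^^^^^^^^^^
    return _nx.concatenate(arrs, 1, dtype=dtype, casting=casting)
           ~~~~~~~~~~~~~~~^^^^^^^^^^^^^^^^^^^^^^^^^^^^^^^^^^^^^^^
ValueError: all the input array dimensions except for the concatenation axis must match exactly, but along dimension 0, the array at index 0 has size 420 and the array at index 1 has size 422
```

Both cameras agree on the pot at (0.397,−0.286) and its mat at (0.520,−0.390). Picking and placing the pot now.

```bash
sed -i 's/half\*2000\/210,True)\]\*2)/half*2000\/209.6,True)[:210]]*2)/' h.py
cat >> h.py <<'E'
def pick(xy,th,zg,f=20,zh=.14):
    th=hover(xy,th,zh)
    hit=robot.move_straight([*xy,zg],q(th),feed=.12,stop_force=8)
    robot.grab(f); s=robot.get_state()
    print("pick hit",hit,np.round(s["position"],4),"w",round(s["grip_width"]*87,1),"F",round(s["grip_force"],1))
    robot.move_straight([*xy,zh],q(th),feed=.12)
    print("held w",round(robot.get_state()["grip_width"]*87,1)); return th
def place(xy,th,zg,zh=.14,free=False):
    th=best(xy,zh,both(th)); robot.move_pose([*xy,zh],q(th))
    robot.move_straight([*xy,zg+.012],q(th),feed=.12)
    hit=robot.move_straight([*xy,zg+.001],q(th),feed=.025,stop_force=3)
    s=robot.get_state(); print("place hit",hit,np.round(s["position"],4))
    robot.sleep(.2); robot.open_gripper()
    robot.move_straight([*xy,zh],q(th),feed=.15); print("clock",robot.get_state()["clock"])
E
python3 - <<'E'
from h import *
th=pick((.397,-.286),.385,.010,20)
place((.520,-.390),th,.010+.004)
see((.52,-.39),.004,["pot","pot_mat"],"pics/w2.png")
E
```

```text
pick hit False [ 0.3969 -0.2859  0.0101] w 55.4 F 20.0
held w 55.9
place hit False [ 0.52   -0.39    0.0149]
clock 10.425
pot [([0.518, -0.392, 0.01], 0.65)]
pot_mat []
```

View pics/w2.png

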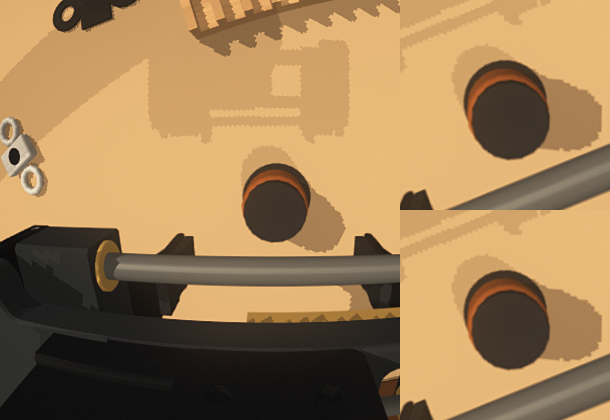

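The pot stands on its mat: the lid is at (275,210) in the left view and the dark mat rim shows evenly behind it. Next is the cutter, with a near look before grasping.

Run:
```python
from h import *
c=(.458,-.098); print(hover(c,.9,.2))
im,m=see(c,.010,["cutter","cutter_mat"],"pics/w3.png")
t=top(im,m,c,.010,.07,.4,True); g=t.max(2).astype(int); s=g-t.min(2)
print(blob(t,(s<50)&(g>90),c,.07,.4))
```

```text
-5.383185307179586
cutter [([0.459, -0.096, 0.002], 0.58)]
cutter_mat [([0.645, -0.144, 0.0], 0.59)]
[0.4604, -0.096, 0.8871, 0.1003, 0.0468]
```

View pics/w3.png

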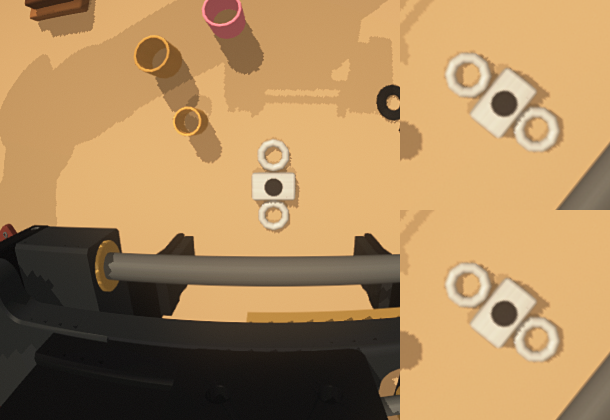

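The cutter is at (0.459,−0.097) with yaw 0.89, aligned to the gripper (spot at (273,187)).

Run:
```python
from h import *
pick((.459,-.097),.889,.004,25)
place((.6455,-.137),-1.0,.008)
c=(.6455,-.137); hover((.58,-.2),-1,.2)
see(c,.006,["cutter"],"pics/w4.png")
```

```text
pick hit False [ 0.459 -0.097  0.004] w 47.9 F 25.0
held w 47.7
place hit False [ 0.6454 -0.137   0.0089]
clock 20.5083
cutter [([0.645, -0.137, 0.008], 0.61)]
```

View pics/w4.png

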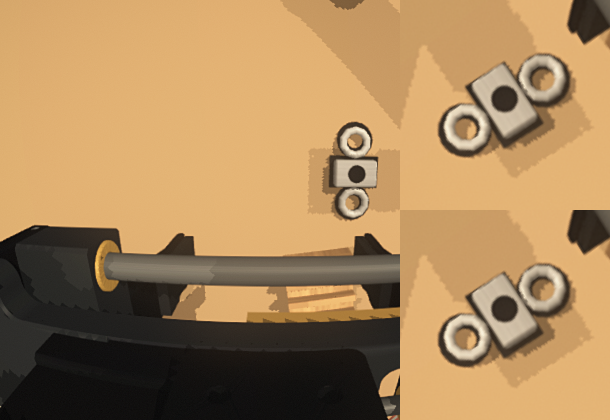

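The cutter sits centred and aligned on its mat, with an even dark rim around the spot at (356,174). Next the tube.

Run:
```python
from h import *
c=(.454,.092); th=best(c,.2,both(.61)+both(2.18)); print(th); hover(c,th,.2)
see(c,.048,["tube","tube_mat"],"pics/w5.png")
```

```text
2.18
tube [([0.439, 0.016, 0.001], 0.85), ([0.454, 0.093, -0.003], 0.66), ([0.534, 0.083, 0.002], 0.59)]
tube_mat [([0.631, 0.117, 0.0], 0.61)]
```

View pics/w5.png

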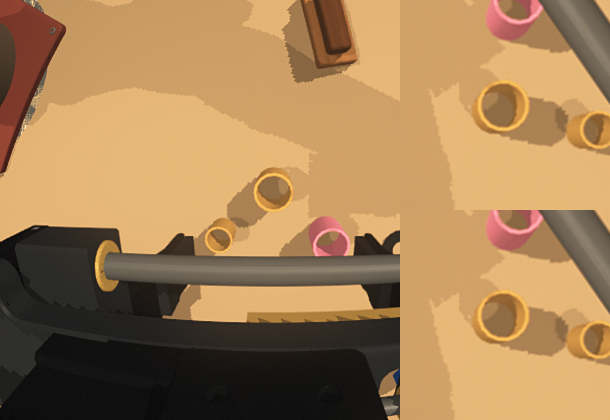

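The larger brass tube is at (273,188), i.e. (0.454,0.093), and the fingers clear the small and pink tubes.

Run:
```python
from h import *
th=pick((.454,.093),2.18,.012,20,zh=.16)
place((.631,.117),th,.016,zh=.16)
see((.631,.117),.004,["tube","tube_mat"],"pics/w6.png")
c=(.403,.279); hover(c,-.72,.22)
see(c,.046,["press","press_mat"],"pics/w7.png")
```

```text
pick hit False [0.4539 0.093  0.012 ] w 40.0 F 20.0
held w 39.8
place hit False [0.6309 0.117  0.0169]
clock 31.2917
tube [([0.434, 0.016, 0.002], 0.87), ([0.63, 0.113, -0.002], 0.78), ([0.54, 0.082, -0.002], 0.62)]
tube_mat [([0.63, 0.118, 0.002], 0.64)]
press [([0.401, 0.275, 0.002], 0.62)]
press_mat [([0.525, 0.401, 0.001], 0.87)]
```

View pics/w6.png

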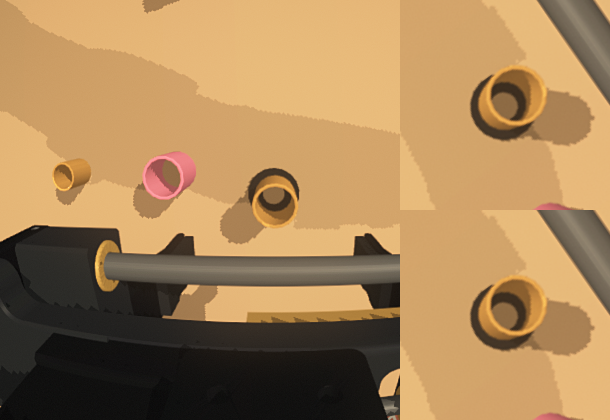

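View pics/w7.png

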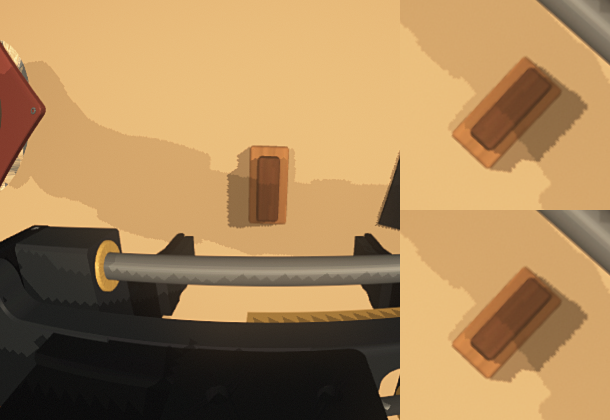

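The tube is seated on its ring mat at (273,195). The press is at about (0.401,0.274) with yaw about −0.77 and nearly aligned with the gripper. I'll grip it across the 44 mm block.

Run:
```python
from h import *
pick((.401,.2745),-.77,.004,30)
place((.5246,.399),-.983,.008)
see((.5246,.399),.03,["press"])
hover((.5,.25),-.983,.22)
im,m=see((.5246,.399),.024,["press","press_mat"],"pics/w8.png")
for cam in("scene","side"):
    f=robot.grab_frame(cam)[:,:,::-1].copy(); cv2.imwrite(f"pics/{cam}9.png",f)
    for n in "tube pot press cutter mould lighter".split(): print(cam,n,[(np.round(d["centre"],3).tolist(),round(d["confidence"],2)) for d in robot.pinpoint(n,cam)])
    mm=robot.camera_model(cam)
    r=np.hstack([top(f,mm,c,.004,.06,.6) for c in((.5246,.399),(.631,.117),(.6455,-.137),(.52,-.39))]); 
    rows=r if cam=="scene" else np.vstack([rows,r])
cv2.imwrite("pics/final.png",rows)
```

```text
pick hit False [0.4009 0.2744 0.004 ] w 43.7 F 30.0
held w 43.8
place hit False [0.5245 0.399  0.0089]
clock 41.1417
press [([0.525, 0.404, 0.004], 0.88)]
press [([0.522, 0.403, 0.003], 0.67)]
press_mat []
scene tube [([0.434, 0.016, 0.002], 0.71), ([0.534, 0.079, 0.002], 0.6), ([0.632, 0.118, 0.005], 0.59)]
scene pot [([0.519, -0.391, 0.005], 0.83)]
scene press [([0.529, 0.401, 0.003], 0.84)]
scene cutter [([0.645, -0.137, 0.004], 0.71)]
scene mould [([0.72, -0.307, 0.003], 0.76)]
scene lighter [([0.789, -0.021, 0.0], 0.64)]
side tube [([0.633, 0.119, 0.005], 0.67), ([0.434, 0.015, 0.002], 0.56), ([0.538, 0.08, 0.002], 0.56)]
side pot []
side press [([0.529, 0.402, 0.002], 0.93), ([0.52, 0.399, 0.0], 0.69)]
side cutter [([0.647, -0.137, 0.002], 0.55)]
side mould [([0.722, -0.307, -0.001], 0.64)]
side lighter []
```

View pics/w8.png

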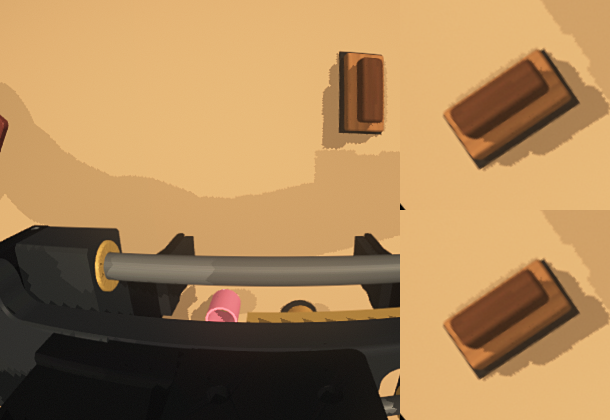

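View pics/final.png

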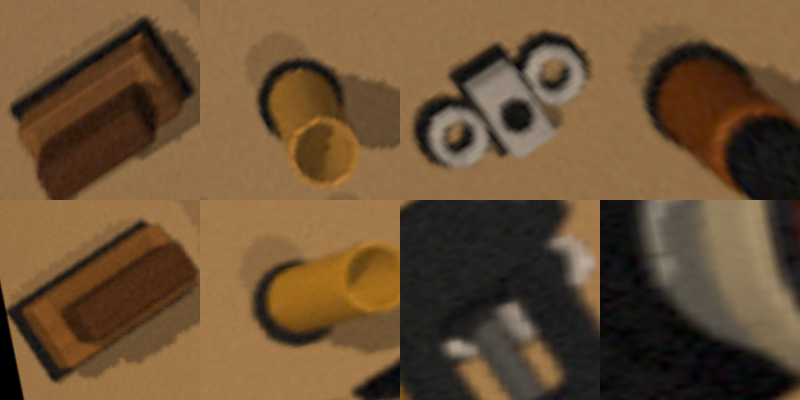

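All four tools sit on their mats with even dark rims. The press is about 4 mm off centre at most, the yaws match, and the mould and lighter have not moved. Handing in.

```bash
python3 -c "
from rig import robot
print(robot.finish_job(), robot.get_state()['clock'])"
```

```text
the job is handed in; nothing more can be done
the job is handed in; nothing more can be done
```

I handed the job in: the tube, glue pot, press and cutter each stand on their own mats, measured within about 5 mm of centre, the press and cutter are lined up lengthwise, the pot was lowered onto its mat, and the mould and lighter had not moved; the hand-in returned no verdict.

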